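# Spin down the vials: shut the lid, set speed step six, start

### The job

The vials are loaded in the bench centrifuge and its lid stands open. Ease the lid fully shut with your fingertips, then turn the stepped speed selector clockwise by pushing its lever with a fingertip, without pinching it, click by click until it rests in step 6 (the round dot is step 0, every stroke is one click), and last press the large round start key fully down and let go. Grip and lift nothing, do not slam the lid or touch its inner side, leave the small square stop key alone, press start only once the lid is shut and step 6 is set, and leave the rack, beaker and timer where they are.

Things in the scene. Friction and masses are not known exactly. Their poses are not given: they have to be found in the camera images.
- centrifuge: White bench-top centrifuge, fixed, 320 mm deep (x), 240 wide (y). Origin: centre of its underside; x from the operator to the rear, y left, z up. In front a level control deck 87 mm high (x -0.165 to -0.045), behind it the chamber block 112 mm high. On the deck: lever selector on the left, round start key right of the middle, square stop key far right, display bezel 4 mm high behind the keys.
- lid (a joint): Opening angle of the lid, rad: 0 shut (level, against a stop), starts at 0.4 to 0.7, at most 1.2. White plate 12 mm thick, 180 deep, 230 wide, with a round clear window, hinged along its rear edge. Stiff hinge (0.6 N m): it stays where it is left and is pushed down from its outer side, about 2 to 4 N near the front edge.
- lid_hinge (a point): Middle of the lid's hinge line (parallel to the centrifuge's y axis), on the centrifuge, 117 mm above the worktop; same axes as the centrifuge. The shut lid reaches 202 mm from it toward the operator (the last 10 mm is an 80 mm wide grey lip); its outer face lies 12 mm above it.
- lid_front (a point): Point on the lid's outer (upper) face, mid width, 170 mm from the hinge line, 22 mm short of the plate's front edge: a good place to push. z axis: the lid's outward normal; x axis: in the lid toward the hinge. 129 mm above the worktop when shut.
- speed_selector (a joint): Selector angle, rad, growing clockwise seen from above. Ten sprung steps; step n rests at 0.5236 n, step 6 at 3.1416; stops at 0 and 9. Starts in step 0 to 3. Leaving a step takes 0.05 to 0.13 N m (2 to 4 N on the lever); past half-way it snaps into the next. The lever points 135 degrees left of the centrifuge's x axis at step 0 (white dot), 45 left at 3, 45 right at 6 (long stroke).
- selector_axis (a point): Point on the selector's vertical axis at the lever's mid height, 103 mm above the worktop and 16 mm above the deck; fixed to the centrifuge, same axes. 63 mm of level deck lies between this axis and the chamber block behind it, which is 25 mm higher than the deck; the shut lid's lip overhangs that edge by 7 mm.
- lever_tip (a point): Tip of the selector's black lever, 41 mm from the axis, at mid height. The lever is 10.4 mm wide, 8 to 24 mm above the deck, with a thin ridge and white pointer line on top; it runs from 15 mm behind the axis to 41 mm in front. Hub 27 mm across; skirt under it 52 mm across, 6 mm high. x axis: outward along the lever.
- lever_left: The lever's flank on its counter-clockwise side (seen from above): the one to push on to turn the selector clockwise. Its origin lies on the selector's axis at deck height.
- lever_right: The lever's flank on its clockwise side. Its origin lies on the selector's axis at deck height. Fingers pressing on both flanks at once count as pinching.
- lid_liner: The grey inner liner of the lid, not to be touched. Its origin lies on the hinge line, as lid_hinge.
- start_key (a joint): Travel of the start key in m: 0 up, 0.005 fully down; it springs back. Fully down takes 5 N.
- start_key_top (a point): Centre of the top of the start key: a white round key 26 mm across in a black ring, standing 9 mm above the deck (96 mm above the worktop) when up. z up, other axes as the centrifuge's.
- stop_key (a joint): Travel of the stop key in m: 0 up, 0.005 fully down; not to be pressed.
- stop_key_top (a point): Centre of the top of the stop key: a white square key 16 mm wide, 9 mm high above the deck, 51 mm to the right of the start key.
- vial_rack: Wooden vial rack, 78 x 200 x 40 mm, loose, right of the centrifuge, to be left alone. Origin at the centre of its underside.
- beaker: Glass beaker, 58 mm across, 72 mm high, loose, left of the centrifuge, to be left alone. Origin at the centre of its underside.
- timer: Small white timer, 60 x 62 x 20 mm, loose, right of the centrifuge, to be left alone. Origin at the centre of its underside.

How it is judged:
By the outcome, as a careful person would: the job done as asked, in the order asked, and still so for the second after the job is handed in, with the robot touching nothing.
It also fails if it takes over 58 s, if anything falls off the work surface, if the arm or the gripper's body presses on something with over 40 N, if the wrist force passes 120 N, or if a joint passes its speed limit or range.

### The arm

A 6-joint arm with a two-finger parallel gripper is mounted at the origin on a cart in front of the work surface, level with it; the furniture and walls round the work are solid. World frame = base frame: x ahead of the robot, y to its left, z up, the work surface at z = 0. Lengths are in m, angles in rad, forces in N, time in s.
With the tool pointing down it reaches from about 0.325 to 0.775 m from the base axis. Payload 5.5 kg.
Tool frame: the origin (TCP) lies midway between the tips of the shut fingers; the grasp point (between the pads) lies 19 mm behind it; z points along the fingers, y is the line along which they close (so a half turn about z gives the same grasp; the last joint's range is limited). The gripper opens to 85 mm and grips with 20 to 120 N. Pads are 22 mm wide; open, the fingers measure 114 mm over their backs; the gripper's body (76 mm by 85 mm) begins 54 mm behind the grasp point. The pads swing forward as they close: fully open they stand 13 mm farther back than shut.
Start: joints at [-1.176, 0.091, 1.231, -0, 1.82, -0.057], TCP at [0.262, -0.54, 0.208] pointing down, gripper open.
Joint ranges: [-2.87, 2.87], [-0.86, 2.18], [0.17, 2.46], [-1.51, 4.65], [0.06, 2.69], [-2.65, 2.65]. Speed limits (rad/s): [2.57, 2.57, 3.01, 3.14, 3.14, 3.14].

### API

Orientations are given as a unit quaternion [x, y, z, w].
In Python, from plant import arm, vision gives the robot as it stands.
- The arm moves only by the tool apply_moves, never from a script. Its argument "deltas" is a list of rows, each an object with "translation": the shift along the tool's x, y, z in a scale on which 1.0 is 800 mm, a list of three; "rotation": the turn, a rotation vector about the tool's x, y, z in normalised numbers (1 is 90 degrees), a list of three; "claw": the opening, from 0 (shut) to 1 (fully open). A call has 1 to 8 rows; each row is the pose to reach, as a shift and turn from the pose commanded when the call began, along the tool's axes at that moment; what a row does not reach only later rows make up. A row lasts 1/10 s, in which the tool goes at most 50 mm and 8.59 degrees, less where a joint would pass 70% of its speed; a pose out of reach is approached as far as the arm can. A call with a gripper value outside its range is refused whole. The fingers move at their own pace and stop on an object; the grip force is fixed at half the most. Time passes only in rows, so rows that repeat a pose let the fingers close. It gives the time, the measured TCP pose, the force, the opening and the grip force at its end, in the units of the state.
- arm.state(): the state, without advancing time (a new reading comes with each control period).
- vision.read_camera(name): name is "side" or "top" or "wrist"; returns a dict with "frame" (420x560x3 uint8, red, green, blue), "fx", "fy", "cx", "cy" (pixels), "view" (4x4, takes a point from world to camera coordinates). Camera axes: x right, y up, looking along -z (the intrinsics and any distortion apply to the point x, -y, -z); pixel columns grow to the right and rows downward; lengths in m; the calibration is good to about 2 mm. A picture is of the moment at which its call begins. There is no depth.
- arm.hand_in(): hands the job in; it is judged then, once.
The state is a dict: "clock": time; "q": joint angles; "qd": joint speeds; "effort": joint torques, N m; "tcp_pos": TCP position; "orientation": TCP orientation; "wrist_force": force on the tool from outside, world axes, zero at the start; "torque": the same for the moment, N m; "gripper_width": finger opening in m; "gripper_force": force on a finger pad.
Only numpy, scipy, OpenCV 4.12 (cv2) and the standard library are available. Lean on these libraries where they do the work, as an engineer would, in place of code of your own. Each camera call takes 0.05 s, during which the arm holds its last target. There are 200 camera calls.

## Working session

There is one attempt and no reset: what is moved stays moved. The work goes in short steps, Python scripts to look and compute and a tool call to move; the robot and the scene stay as the last step left them, time stands still between calls to the robot, and variables do not carry over. Pictures are saved under pics/ and viewed, at most 10 in all, crops included, and the job is handed in when it is done.

Besides the shell and the picture viewer there is one more tool, called after "Emit:" by a JSON object that holds its "op" and its "data". apply_moves: Moves the arm, as the interface text tells. Its arguments: {"type":"object","properties":{"deltas":{"type":"array"}},"required":["deltas"]}

```bash
ls; mkdir -p pics
cat > h.py <<'E'
import numpy as np, cv2
from plant import arm, vision
def cam(n):
    c=vision.read_camera(n); return c
def save(c,name): cv2.imwrite('pics/'+name,c['frame'][:,:,::-1])
def ray(c,u,v):
    V=np.array(c['view']); R=V[:3,:3]; t=V[:3,3]
    d=np.array([(u-c['cx'])/c['fx'],-(v-c['cy'])/c['fy'],-1.])
    o=-R.T@t; d=R.T@d; return o,d/np.linalg.norm(d)
def onz(c,u,v,z):
    o,d=ray(c,u,v); return o+d*(z-o[2])/d[2]
def proj(c,p):
    V=np.array(c['view']); q=V[:3,:3]@np.array(p)+V[:3,3]
    return np.array([c['cx']+c['fx']*q[0]/-q[2], c['cy']-c['fy']*q[1]/-q[2]])
E
python3 - <<'E'
from h import *
a=cam('top');b=cam('side')
save(a,'top0.png');save(b,'side0.png')
print({k:v for k,v in a.items() if k!='frame'});print({k:v for k,v in b.items() if k!='frame'})
print(arm.state())
E
```

```text
pics
{'fx': 456.67146999775684, 'fy': 456.67146999775684, 'cx': 290.08496900222553, 'cy': 209.4654500856809, 'view': array([[-0.00967235, -0.99981667, -0.01652478,  0.09405821],
       [ 0.98443907, -0.01242069,  0.17528674, -0.56836069],
       [-0.17545986, -0.01457221,  0.98437873, -1.01486148],
       [ 0.        ,  0.        ,  0.        ,  1.        ]])}
{'fx': 456.2478346129269, 'fy': 456.2478346129269, 'cx': 283.82343095066557, 'cy': 205.65509729503373, 'view': array([[-0.99974856, -0.02221033, -0.00308372,  0.58210903],
       [ 0.01071842, -0.59413548,  0.80429357, -0.0584967 ],
       [-0.01969577,  0.80405829,  0.59422416, -1.03068197],
       [ 0.        ,  0.        ,  0.        ,  1.        ]])}
{'clock': 0.1, 'q': array([-1.17567609e+00,  9.18142414e-02,  1.23179248e+00,  2.01061143e-05,
        1.81981357e+00, -5.67059520e-02]), 'qd': array([ 4.56076224e-04, -2.78007069e-03, -2.75363766e-03, -5.43095273e-05,
       -3.50761540e-05, -8.72100171e-04]), 'effort': array([ 3.28185626e-03, -4.60219288e+01, -4.19216573e+01, -7.86705050e-05,
        1.06656793e-02, -2.70707011e-05]), 'tcp_pos': array([ 0.26184969, -0.53950851,  0.20723037]), 'orientation': array([ 9.74589023e-01,  2.23998661e-01, -1.44281265e-04, -9.02406023e-04]), 'wrist_force': array([ 0.06974966, -0.19232253,  0.12853849]), 'torque': array([-0.02560431,  0.02199172, -0.02906263]), 'gripper_force': 0.0, 'gripper_width': 0.08543236232833862}
```

View pics/top0.png

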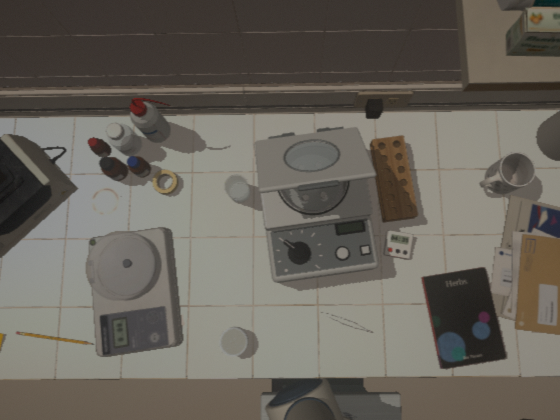

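View pics/side0.png

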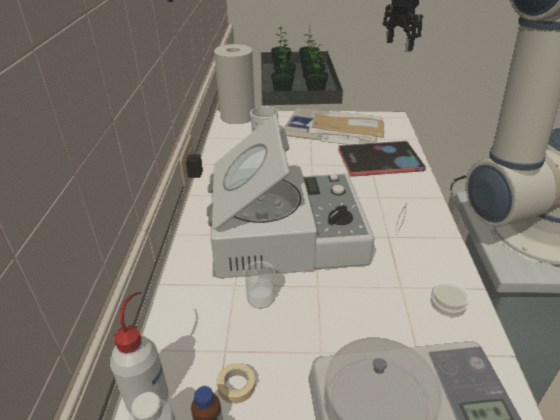

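The top view shows the centrifuge at about (320,205), turned slightly, with the lid open. The selector is at about (299,253), the start key at (343,254) and the stop key at (366,250). The side view agrees: selector at about (340,215), lid edge from (218,222) to (283,125).

Run:
```python
from h import *
a=cv2.imread('pics/top0.png');b=cv2.imread('pics/side0.png')
A=cv2.resize(a[205:290,255:390],None,fx=5.8,fy=5.8,interpolation=cv2.INTER_CUBIC)[:300*2]
cv2.imwrite('pics/c1.png',A)
B=cv2.resize(b[115:275,205:375],None,fx=3.7,fy=3.7,interpolation=cv2.INTER_CUBIC)
cv2.imwrite('pics/c2.png',B); print(A.shape,B.shape)
```

```text
(493, 783, 3) (592, 629, 3)
```

View pics/c1.png

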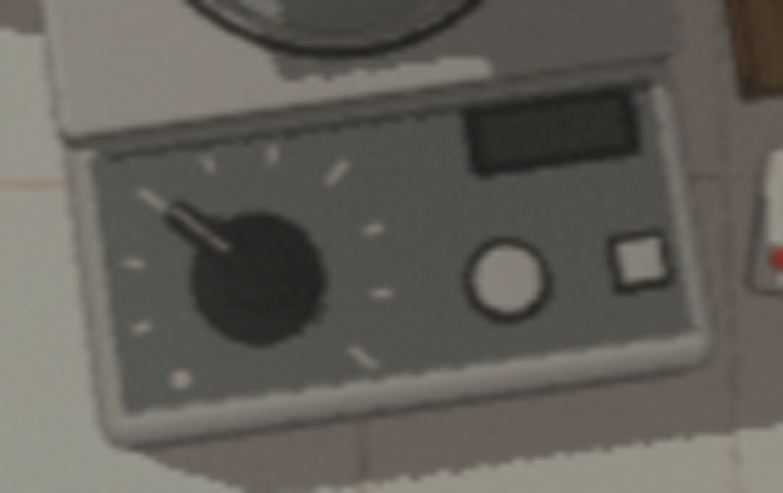

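View pics/c2.png

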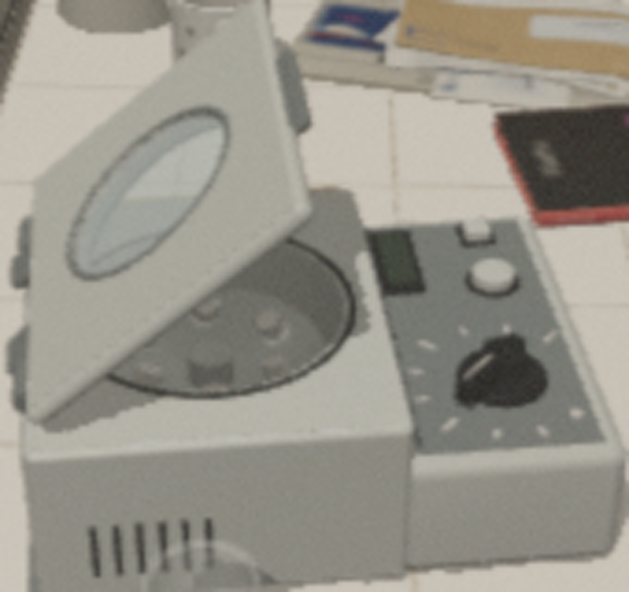

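The crops show the lever on the long stroke at upper left, c1 (150,200), so the selector is in step 3; the dot is at (180,380), the step 6 stroke at (337,172) and step 9 at (362,357). In c1 the start key is at (507,280) and the stop key at (640,262). In c2 the lid's near front corner is at about (307,212).

```bash
cat > geo.py <<'E'
from h import *
from scipy.spatial.transform import Rotation as Ro
def c1(p): return (p[0]+.5)/5.8-.5+255,(p[1]+.5)/5.8-.5+205
def c2(p): return (p[0]+.5)/3.7-.5+205,(p[1]+.5)/3.7-.5+115
E
python3 - <<'E'
from geo import *
a=cam('top');b=cam('side')
P=lambda p,z:onz(a,*c1(p),z)[:2]
m={0:(180,380),1:(140,328),2:(133,263),3:(150,200),4:(208,163),5:(272,155),6:(337,172),7:(373,229),8:(380,293),9:(362,357)}
W={k:P(v,.087) for k,v in m.items()}
ax1=(W[3]+W[9])/2; ax2=(W[0]+W[6])/2
M=np.array([W[k] for k in W]); A=np.c_[2*M,np.ones(10)]; s=np.linalg.lstsq(A,(M**2).sum(1),rcond=None)[0]
print('axis',ax1,ax2,s[:2],'r',np.linalg.norm(M-s[:2],axis=1))
ya=[np.degrees(np.arctan2(*(W[k]-s[:2])[::-1]))-(135-30*k) for k in W]; print('yaw',np.round((np.array(ya)+180)%360-180,1))
st=P((507,280),.096); sp=P((640,262),.096); d=st-sp
print('keys',st,sp,np.linalg.norm(d),'yaw',np.degrees(np.arctan2(d[1],d[0]))-90)
# side view check
Q=lambda p,z:onz(b,*c2(p),z)[:2]
st2=Q((491,274),.096);sp2=Q((476,231),.096);print('side keys',st2,sp2)
S={3:(449,424),0:(577,412),6:(464,330),9:(551,338)}
T={k:Q(v,.087) for k,v in S.items()};print('side axis',(T[3]+T[9])/2,(T[0]+T[6])/2)
d0=W[3]-W[9];d1=T[3]-T[9];print([np.degrees(np.arctan2(d[1],d[0]))-45 for d in(d0,d1)])
E
```

```text
axis [0.46580282 0.06922079] [0.46682001 0.06782398] [0.46607766 0.06858085] r [0.0487584  0.04862827 0.04777064 0.05067012 0.04782259 0.04742082
 0.0508592  0.0481321  0.04725253 0.0499824 ]
yaw [7.4 7.8 7.8 8.5 7.5 7.3 7.1 6.9 7.1 7.1]
keys [ 0.46327236 -0.0258396 ] [ 0.46951602 -0.07624559] 0.05079121775780954 yaw 7.061115701340455
side keys [ 0.46501396 -0.02276754] [ 0.47085883 -0.06956214]
side axis [0.4650137  0.06755683] [0.45485574 0.05839725]
[np.float64(7.83040953762611), np.float64(6.559243775934696)]
```

```bash
cat >> geo.py <<'E'
yaw=np.radians(7.3); R2=np.array([[np.cos(yaw),-np.sin(yaw)],[np.sin(yaw),np.cos(yaw)]])
AX=np.array([.466,.0685]); START=np.array([.464,-.0255])
def c2w(x,y): return AX+R2@np.array([x+.108,y-YS])
YS=.046
def w2c(p): return R2.T@(np.array(p)[:2]-AX)+[-.108,YS]
E
python3 - <<'E'
from geo import *
a=cam('top');b=cam('side')
for p in [(100,300),(693,290)]: print(w2c(onz(a,*c1(p),.08)))
def onside(c,u,v,y):
    o,d=ray(c,u,v); n=np.r_[R2@[0,1],0]; p0=np.r_[c2w(0,y),0]
    p=o+d*((p0-o)@n)/(d@n); q=w2c(p); return np.array([*q,p[2]])
for u,v in [c2((307,212)),c2((298,208))]:
    q=onside(b,u,v,.115); print('side',q,'ang',np.arctan2(q[2]-.117,.150-q[0]), np.hypot(q[2]-.117,.150-q[0]))
# top corners of outer-face front? lid near-left front corner in top image
g=cv2.imread('pics/top0.png')[120:215,245:385]
cv2.imwrite('pics/c3.png',cv2.resize(g,None,fx=5.5,fy=5.5,interpolation=cv2.INTER_CUBIC))
print('hinge',c2w(.150,0),'cent',c2w(0,0))
for th in (.45,.55,.65): print(th,[np.round(proj(c,np.r_[c2w(.15-.192*np.cos(th)+.012*np.sin(th),.115),.117+.192*np.sin(th)+.012*np.cos(th)])) for c in(a,b)])
E
```

```text
[-0.10764297  0.1069903 ]
[-0.13521714 -0.11884129]
side [0.00741444 0.115      0.24810515] ang 0.7434760717226752 0.19369873940741836
side [0.01155422 0.115      0.25054521] ang 0.7673827118224653 0.19235788217570696
hinge [0.72775374 0.05565552] cent [0.57896957 0.03659583]
0.45 [array([258., 207.]), array([302., 189.])]
0.55 [array([257., 200.]), array([296., 182.])]
0.65 [array([255., 193.]), array([289., 174.])]
```

View pics/c3.png

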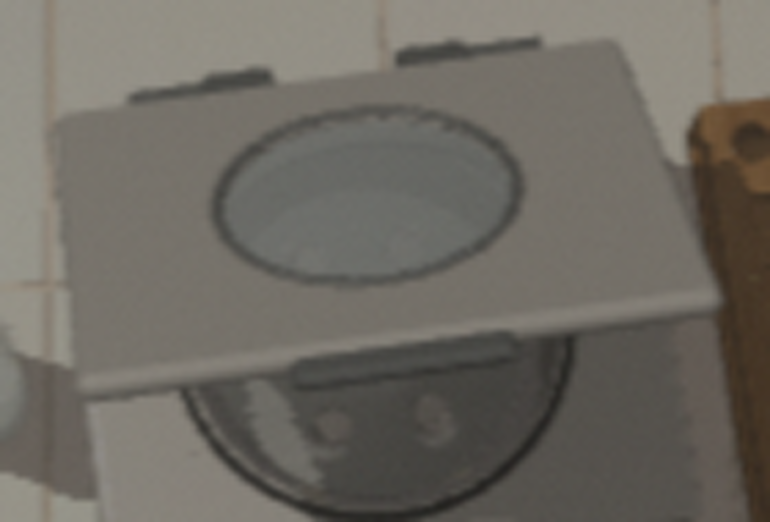

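Lid front corners in c3 are (80,378) and (722,300), which matches a lid angle of about 0.70 rad and a centrifuge centre about 6 mm further right than assumed.

```bash
sed -i 's/^YS=.*/YS=.052/' geo.py
cat > mv.py <<'E'
from geo import *
import json,os
F='cmd.json'
cmd=json.load(open(F)) if os.path.exists(F) else [.262,-.54,.208,25.9]
def plan(wps,claw=0):
    """wps: world x,y,z,yaw(deg) rows -> rounded tool-frame rows; stores last as commanded pose"""
    c=np.array(cmd); y=np.radians(c[3]); T=np.array([[np.cos(y),np.sin(y),0],[np.sin(y),-np.cos(y),0],[0,0,-1]])
    prev=c; 
    for w in wps:
        w=np.array(w,float); t=np.round(T.T@(w[:3]-c[:3])*1000); r=np.round((c[3]-w[3])*2)/2
        a=np.r_[c[:3]+T@t/1000,c[3]-r]
        s=np.linalg.norm(a[:3]-prev[:3])*1000; print([int(v) for v in t],r,'step %.0f %.1f'%(s,abs(a[3]-prev[3])),'' if s<=50 and abs(a[3]-prev[3])<8.6 else '!!!'); prev=a
    json.dump(list(prev),open(F,'w'))
    cmd[:]=list(prev)
def lin(a,b,n): return [np.array(a)+(np.array(b)-np.array(a))*i/n for i in range(1,n+1)]
def lid(th,e,up=0,r=.17,y=0):
    x=.15-r*np.cos(th)+.012*np.sin(th)+e; return [*c2w(x,y),.117+r*np.sin(th)+.012*np.cos(th)+up]
E
python3 - <<'E'
from mv import *
tgt=[*lid(.7,.008,.05),97.3]; print(np.round(tgt,3),'yaw')
mid=[.40,-.30,.32,65]
plan(lin(cmd,mid,8)); print(); plan(lin(cmd,tgt,8))
E
```

```text
[6.15e-01 3.50e-02 2.86e-01 9.73e+01] yaw
[29, -19, -14] -5.0 step 37 5.0 
[57, -39, -28] -10.0 step 37 5.0 
[86, -58, -42] -14.5 step 37 4.5 
[114, -78, -56] -19.5 step 37 5.0 
[143, -97, -70] -24.5 step 37 5.0 
[172, -117, -84] -29.5 step 38 5.0 
[200, -136, -98] -34.0 step 37 4.5 
[229, -156, -112] -39.0 step 38 5.0 

[49, 7, 4] -4.0 step 50 4.0 
[99, 13, 9] -8.0 step 51 4.0 !!!
[148, 20, 13] -12.0 step 50 4.0 
[197, 26, 17] -16.0 step 50 4.0 
[247, 33, 21] -20.0 step 51 4.0 !!!
[296, 40, 26] -24.5 step 50 4.5 
[345, 46, 30] -28.5 step 50 4.0 
[395, 53, 34] -32.5 step 51 4.0 !!!
```

Careful with the scale: shifts go in shares of 800 mm and turns go in shares of 90 degrees. That gives: 229 mm / 800 = 0.2863, -156 mm / 800 = -0.195, -24.5 degrees / 90 = -0.2722.

Emit:
{"op": "apply_moves", "data": {"deltas": [{"translation": [0.0363,-0.0238,-0.0175],"rotation": [0,0,-0.0556],"claw": 0},{"translation": [0.0713,-0.0488,-0.035],"rotation": [0,0,-0.1111],"claw": 0},{"translation": [0.1075,-0.0725,-0.0525],"rotation": [0,0,-0.1611],"claw": 0},{"translation": [0.1425,-0.0975,-0.07],"rotation": [0,0,-0.2167],"claw": 0},{"translation": [0.1788,-0.1213,-0.0875],"rotation": [0,0,-0.2722],"claw": 0},{"translation": [0.215,-0.1463,-0.105],"rotation": [0,0,-0.3278],"claw": 0},{"translation": [0.25,-0.17,-0.1225],"rotation": [0,0,-0.3778],"claw": 0},{"translation": [0.2863,-0.195,-0.14],"rotation": [0,0,-0.4333],"claw": 0}]}}

```text
clock: 1.1
tcp_pos: [0.4003, -0.2982, 0.3209]
orientation: [0.843, 0.538, 0.0, 0.0]
wrist_force: [-0.2, -0.2, 0.6]
gripper_width: 0.0002
gripper_force: 0.0
```

Scaled: 391 mm / 800 = 0.4888, 343 mm / 800 = 0.4288, -32.5 degrees / 90 = -0.3611.

Emit:
{"op": "apply_moves", "data": {"deltas": [{"translation": [0.0613,0.0088,0.005],"rotation": [0,0,-0.0444],"claw": 0},{"translation": [0.1225,0.0163,0.0113],"rotation": [0,0,-0.0889],"claw": 0},{"translation": [0.1838,0.025,0.0163],"rotation": [0,0,-0.1333],"claw": 0},{"translation": [0.245,0.0325,0.0213],"rotation": [0,0,-0.1778],"claw": 0},{"translation": [0.3063,0.0413,0.0263],"rotation": [0,0,-0.2222],"claw": 0},{"translation": [0.3675,0.05,0.0325],"rotation": [0,0,-0.2722],"claw": 0},{"translation": [0.4288,0.0575,0.0375],"rotation": [0,0,-0.3167],"claw": 0},{"translation": [0.4888,0.0663,0.0425],"rotation": [0,0,-0.3611],"claw": 0}]}}

```text
clock: 1.9
tcp_pos: [0.6145, 0.0341, 0.2861]
orientation: [0.659, 0.752, 0.0, 0.0]
wrist_force: [1.0, 0.5, 0.7]
gripper_width: 0.0003
gripper_force: 0.0
```

Run:
```python
from mv import *
L=lambda th:[*lid(th,.008),97.3]
plan(lin(cmd,L(.68),6)+[L(.66),L(.64)]); print(); plan([L(.64-.025*i) for i in range(1,9)])
```

```text
[0, 0, 9] 0.0 step 9 0.0 
[0, -1, 18] 0.0 step 9 0.0 
[0, -1, 26] 0.0 step 8 0.0 
[0, -2, 35] 0.0 step 9 0.0 
[0, -2, 44] 0.0 step 9 0.0 
[0, -3, 53] 0.0 step 9 0.0 
[0, -5, 55] 0.0 step 3 0.0 
[0, -7, 58] 0.0 step 4 0.0 

[0, -3, 3] 0.0 step 4 0.0 
[0, -6, 6] 0.0 step 4 0.0 
[0, -8, 10] 0.0 step 4 0.0 
[0, -11, 13] 0.0 step 4 0.0 
[0, -13, 17] 0.0 step 4 0.0 
[0, -15, 20] 0.0 step 4 0.0 
[0, -18, 24] 0.0 step 5 0.0 
[0, -20, 28] 0.0 step 4 0.0
```

Scaled: 58 mm / 800 = 0.0725, 55 mm / 800 = 0.0688.

Emit:
{"op": "apply_moves", "data": {"deltas": [{"translation": [0,0,0.0113],"rotation": [0,0,0],"claw": 0},{"translation": [0,-0.0013,0.0225],"rotation": [0,0,0],"claw": 0},{"translation": [0,-0.0013,0.0325],"rotation": [0,0,0],"claw": 0},{"translation": [0,-0.0025,0.0438],"rotation": [0,0,0],"claw": 0},{"translation": [0,-0.0025,0.055],"rotation": [0,0,0],"claw": 0},{"translation": [0,-0.0038,0.0663],"rotation": [0,0,0],"claw": 0},{"translation": [0,-0.0063,0.0688],"rotation": [0,0,0],"claw": 0},{"translation": [0,-0.0088,0.0725],"rotation": [0,0,0],"claw": 0}]}}

```text
clock: 2.7
tcp_pos: [0.6066, 0.0309, 0.2282]
orientation: [0.66, 0.751, 0.0, 0.0]
wrist_force: [0.3, -0.4, 0.5]
gripper_width: 0.0002
gripper_force: 0.0
```

Run:
```python
from h import *
b=cam('side'); s=b['frame'][90:260,200:370,::-1]; cv2.imwrite('pics/s1.png',cv2.resize(s,None,fx=3.5,fy=3.5,interpolation=cv2.INTER_CUBIC))
print(arm.state()['wrist_force'],arm.state()['torque'])
```

```text
[-0.02350293 -0.63904941 -0.0651917 ] [-0.01299162 -0.03578827 -0.0213257 ]
```

View pics/s1.png

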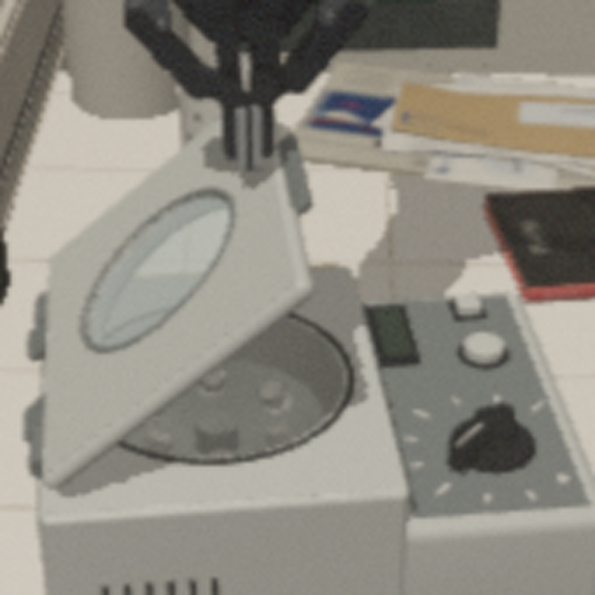

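The side view shows the shut fingertips at about (250,165), just above the lid's outer face near the front edge and the lip at (295,175), not touching yet. I'll keep easing down.

Scaled: 28 mm / 800 = 0.035, 24 mm / 800 = 0.03.

Emit:
{"op": "apply_moves", "data": {"deltas": [{"translation": [0,-0.0038,0.0038],"rotation": [0,0,0],"claw": 0},{"translation": [0,-0.0075,0.0075],"rotation": [0,0,0],"claw": 0},{"translation": [0,-0.01,0.0125],"rotation": [0,0,0],"claw": 0},{"translation": [0,-0.0138,0.0163],"rotation": [0,0,0],"claw": 0},{"translation": [0,-0.0163,0.0213],"rotation": [0,0,0],"claw": 0},{"translation": [0,-0.0188,0.025],"rotation": [0,0,0],"claw": 0},{"translation": [0,-0.0225,0.03],"rotation": [0,0,0],"claw": 0},{"translation": [0,-0.025,0.035],"rotation": [0,0,0],"claw": 0}]}}

```text
clock: 3.55
tcp_pos: [0.5868, 0.0286, 0.2001]
orientation: [0.66, 0.751, 0.0, 0.0]
wrist_force: [-0.3, 0.3, 3.6]
gripper_width: -0.0002
gripper_force: 1.0
```

Run:
```python
from mv import *
b=cam('side'); s=b['frame'][90:260,200:370,::-1]; cv2.imwrite('pics/s2.png',cv2.resize(s,None,fx=3.5,fy=3.5,interpolation=cv2.INTER_CUBIC))
S=arm.state();print(S['wrist_force'],S['torque'],(proj(b,S['tcp_pos'])-[200,90])*3.5,w2c(S['tcp_pos']),S['tcp_pos'])
L=lambda th:[*lid(th,.008),97.3]
plan([L(.44-.025*i) for i in range(1,9)])
```

```text
[-0.30113283 -0.37480398  2.71816928] [-0.02405303  0.01180549  0.00289401] [283.87050938 243.37376154] [ 0.00631937 -0.00294923] [0.58637485 0.02852211 0.19921456]
[0, -2, 3] 0.0 step 4 0.0 
[0, -4, 7] 0.0 step 4 0.0 
[0, -6, 11] 0.0 step 4 0.0 
[0, -7, 15] 0.0 step 4 0.0 
[0, -9, 19] 0.0 step 4 0.0 
[0, -10, 23] 0.0 step 4 0.0 
[0, -12, 27] 0.0 step 4 0.0 
[0, -13, 31] 0.0 step 4 0.0
```

View pics/s2.png

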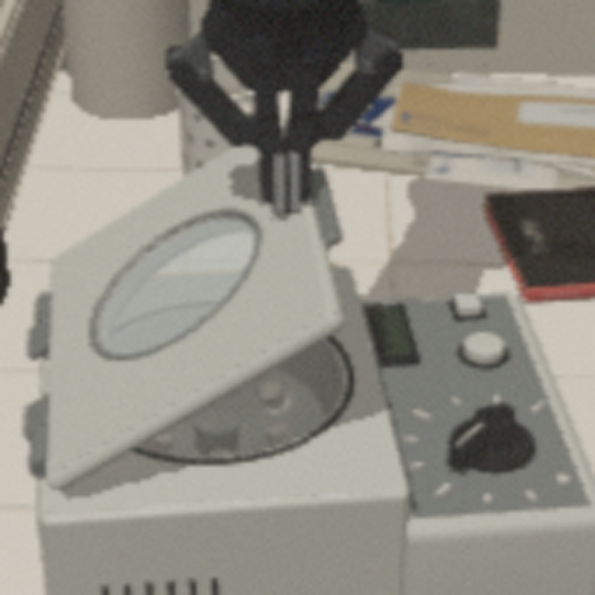

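The lid has come down with about 3 N, its near front corner now at (340,320). The visible fingertip, at (287,213), sits higher than the projected TCP, so I'll check that.

Run:
```python
from mv import *
b=cam('side'); S=arm.state()
def onside(c,u,v,y):
    o,d=ray(c,u,v); n=np.r_[R2@[0,1],0]; p0=np.r_[c2w(0,y),0]
    p=o+d*((p0-o)@n)/(d@n); q=w2c(p); return np.array([*q,p[2]])
f=lambda x,y:(x/3.5+200,y/3.5+90)
q=onside(b,*f(340,320),.115);th=np.arctan2(q[2]-.117,.15-q[0]);print(q,th,np.hypot(q[2]-.117,.15-q[0]))
print('tip',onside(b,*f(287,213),-.003), 'tcp',w2c(S['tcp_pos']),S['tcp_pos'][2])
for t in (th,th-.05):
  x=w2c(S['tcp_pos'])[0]; r=(.15+.012*np.sin(t)-x)/np.cos(t); print(t,'lid z at tcp',.117+r*np.sin(t)+.012*np.cos(t),r)
a=cam('top');print('top proj',proj(a,S['tcp_pos']))
```

```text
[-0.00998868  0.115       0.2236719 ] 0.5880578909012596 0.19228954933727024
tip [ 0.00443277 -0.003       0.21863697] tcp [ 0.00644042 -0.00295037] 0.19933062101439022
0.5880578909012596 lid z at tcp 0.22714058970471038 0.18054446285842057
0.5380578909012596 lid z at tcp 0.21664983979565353 0.17434289242648715
top proj [318.10064481 187.87256112]
```

The tip really sits about 18 mm above the reported TCP: the lid angle and the image agree on this. I'll re-plan with that offset and recheck it when the lid meets its stop.

Run:
```python
from mv import *
cmd[:]=[*lid(.44,.008),97.3]; S=arm.state(); print(np.round(cmd,4),S['tcp_pos'])
off=.018
def Pn(th):
    x=np.interp(th,[0,.3,.54],[-.012,-.004,.005]); r=(.15+.012*np.sin(th)-x+.004)/np.cos(th)
    return [*c2w(x,-.003),.117+r*np.sin(th)+.012*np.cos(th)-off,97.3]
for th0 in (.53,.37,.21): plan([Pn(th0-.02*i) for i in range(1,9)]); print(cmd)
```

```text
[5.890e-01 3.180e-02 2.003e-01 9.730e+01] [0.58665249 0.02857239 0.19952514]
[-3, -5, 4] 0.0 step 7 0.0 
[-3, -6, 7] 0.0 step 3 0.0 
[-3, -7, 11] 0.0 step 4 0.0 
[-3, -8, 14] 0.0 step 3 0.0 
[-3, -8, 18] 0.0 step 4 0.0 
[-3, -9, 21] 0.0 step 3 0.0 
[-3, -10, 25] 0.0 step 4 0.0 
[-3, -11, 28] 0.0 step 3 0.0 
[np.float64(0.5784303952586421), np.float64(0.02745321711325137), np.float64(0.1722667290198595), np.float64(97.3)]
[0, 0, 4] 0.0 step 4 0.0 
[0, -1, 7] 0.0 step 3 0.0 
[0, -2, 10] 0.0 step 3 0.0 
[0, -3, 14] 0.0 step 4 0.0 
[0, -3, 17] 0.0 step 3 0.0 
[0, -4, 20] 0.0 step 3 0.0 
[0, -4, 24] 0.0 step 4 0.0 
[0, -5, 27] 0.0 step 3 0.0 
[np.float64(0.573470923045692), np.float64(0.026817894070244618), np.float64(0.14526672901985951), np.float64(97.3)]
[0, 0, 3] 0.0 step 3 0.0 
[0, -1, 6] 0.0 step 3 0.0 
[0, -1, 10] 0.0 step 4 0.0 
[0, -2, 13] 0.0 step 3 0.0 
[0, -2, 16] 0.0 step 3 0.0 
[0, -3, 19] 0.0 step 3 0.0 
[0, -3, 23] 0.0 step 4 0.0 
[0, -4, 26] 0.0 step 3 0.0 
[np.float64(0.5695033452753319), np.float64(0.026309635635839216), np.float64(0.11926672901985952), np.float64(97.3)]
```

Scaled: 28 mm / 800 = 0.035, 25 mm / 800 = 0.0313.

Emit:
{"op": "apply_moves", "data": {"deltas": [{"translation": [0,-0.0013,0.005],"rotation": [0,0,0],"claw": 0},{"translation": [0,-0.0025,0.0088],"rotation": [0,0,0],"claw": 0},{"translation": [0,-0.005,0.0138],"rotation": [0,0,0],"claw": 0},{"translation": [0,-0.0063,0.0175],"rotation": [0,0,0],"claw": 0},{"translation": [0,-0.0075,0.0225],"rotation": [0,0,0],"claw": 0},{"translation": [0,-0.0088,0.0263],"rotation": [0,0,0],"claw": 0},{"translation": [0,-0.01,0.0313],"rotation": [0,0,0],"claw": 0},{"translation": [0,-0.0113,0.035],"rotation": [0,0,0],"claw": 0}]}}

```text
clock: 4.5
tcp_pos: [0.5779, 0.0274, 0.1718]
orientation: [0.66, 0.751, -0.0, -0.0]
wrist_force: [-0.5, -1.1, 2.0]
gripper_width: 0.0
gripper_force: 0.9
```

Scaled: 27 mm / 800 = 0.0338, 24 mm / 800 = 0.03.

Emit:
{"op": "apply_moves", "data": {"deltas": [{"translation": [0,0,0.005],"rotation": [0,0,0],"claw": 0},{"translation": [0,-0.0013,0.0088],"rotation": [0,0,0],"claw": 0},{"translation": [0,-0.0025,0.0125],"rotation": [0,0,0],"claw": 0},{"translation": [0,-0.0038,0.0175],"rotation": [0,0,0],"claw": 0},{"translation": [0,-0.0038,0.0213],"rotation": [0,0,0],"claw": 0},{"translation": [0,-0.005,0.025],"rotation": [0,0,0],"claw": 0},{"translation": [0,-0.005,0.03],"rotation": [0,0,0],"claw": 0},{"translation": [0,-0.0063,0.0338],"rotation": [0,0,0],"claw": 0}]}}

```text
clock: 5.3
tcp_pos: [0.5731, 0.0268, 0.1448]
orientation: [0.66, 0.751, -0.0, -0.0]
wrist_force: [0.2, -0.6, 2.5]
gripper_width: 0.0001
gripper_force: 0.9
```

Scaled: 10 mm / 800 = 0.0125, 8 mm / 800 = 0.01.

Emit:
{"op": "apply_moves", "data": {"deltas": [{"translation": [0,0,0.0025],"rotation": [0,0,0],"claw": 0},{"translation": [0,-0.0013,0.005],"rotation": [0,0,0],"claw": 0},{"translation": [0,-0.0013,0.0075],"rotation": [0,0,0],"claw": 0},{"translation": [0,-0.0013,0.01],"rotation": [0,0,0],"claw": 0},{"translation": [0,-0.0025,0.0125],"rotation": [0,0,0],"claw": 0}]}}

```text
clock: 5.8
tcp_pos: [0.5714, 0.0266, 0.1352]
orientation: [0.66, 0.751, 0.0, 0.0]
wrist_force: [1.9, 0.6, 1.3]
gripper_width: 0.0001
gripper_force: 0.8
```

Scaled: 6 mm / 800 = 0.0075, 5 mm / 800 = 0.0063.

Emit:
{"op": "apply_moves", "data": {"deltas": [{"translation": [0,0,0.0025],"rotation": [0,0,0],"claw": 0},{"translation": [0,0,0.005],"rotation": [0,0,0],"claw": 0},{"translation": [0,0,0.0063],"rotation": [0,0,0],"claw": 0},{"translation": [0,0,0.0075],"rotation": [0,0,0],"claw": 0},{"translation": [0,0,0.0075],"rotation": [0,0,0],"claw": 0}]}}

```text
clock: 6.3
tcp_pos: [0.5711, 0.0265, 0.129]
orientation: [0.66, 0.751, -0.0, -0.0]
wrist_force: [0.0, -0.2, 1.0]
gripper_width: 0.0001
gripper_force: 0.2
```

Run:
```python
from mv import *
b=cam('side'); s=b['frame'][90:260,200:370,::-1]; cv2.imwrite('pics/s3.png',cv2.resize(s,None,fx=3.5,fy=3.5,interpolation=cv2.INTER_CUBIC))
S=arm.state();print(S['tcp_pos'],S['wrist_force'],(proj(b,S['tcp_pos'])-[200,90])*3.5)
```

```text
[0.57119336 0.02655935 0.12904141] [0.27211558 0.05651277 0.0609433 ] [310.42072494 344.50977216]
```

View pics/s3.png

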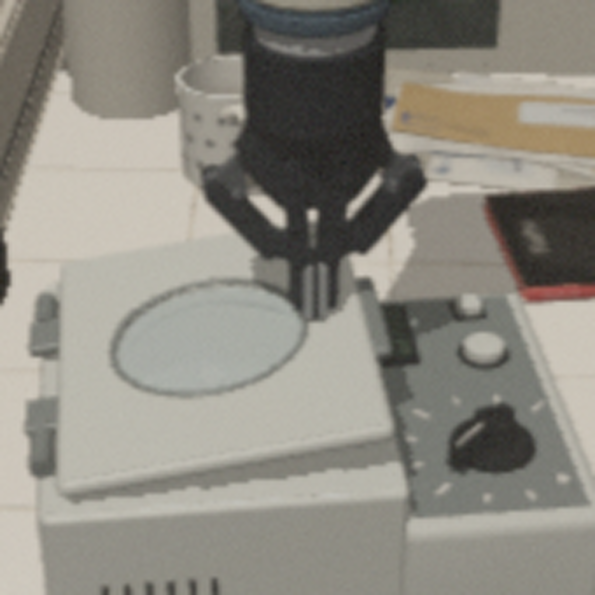

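The lid is still about 0.1 rad from shut: its near corner is at (393,437) with a gap below, and the tip is at (315,318). I'll keep easing it down slowly.

Emit:
{"op": "apply_moves", "data": {"deltas": [{"translation": [0,0,0.0025],"rotation": [0,0,0],"claw": 0},{"translation": [0,0,0.005],"rotation": [0,0,0],"claw": 0},{"translation": [0,-0.0013,0.0075],"rotation": [0,0,0],"claw": 0},{"translation": [0,-0.0013,0.01],"rotation": [0,0,0],"claw": 0},{"translation": [0,-0.0013,0.0113],"rotation": [0,0,0],"claw": 0},{"translation": [0,-0.0013,0.0125],"rotation": [0,0,0],"claw": 0},{"translation": [0,-0.0013,0.0138],"rotation": [0,0,0],"claw": 0},{"translation": [0,-0.0013,0.015],"rotation": [0,0,0],"claw": 0}]}}

```text
clock: 7.15
tcp_pos: [0.57, 0.0264, 0.1172]
orientation: [0.66, 0.751, -0.0, -0.0]
wrist_force: [-0.7, 0.1, 2.1]
gripper_width: -0.0001
gripper_force: 0.8
```

Scaled: 4 mm / 800 = 0.005, 3 mm / 800 = 0.0038.

Emit:
{"op": "apply_moves", "data": {"deltas": [{"translation": [0,0,0.0013],"rotation": [0,0,0],"claw": 0},{"translation": [0,0,0.0025],"rotation": [0,0,0],"claw": 0},{"translation": [0,0,0.0038],"rotation": [0,0,0],"claw": 0},{"translation": [0,0,0.005],"rotation": [0,0,0],"claw": 0}]}}

```text
clock: 7.55
tcp_pos: [0.5702, 0.0264, 0.1132]
orientation: [0.66, 0.751, -0.0, -0.0]
wrist_force: [-1.1, 0.4, 1.3]
gripper_width: -0.0002
gripper_force: 0.9
```

Scaled: 2 mm / 800 = 0.0025, 1 mm / 800 = 0.0013.

Emit:
{"op": "apply_moves", "data": {"deltas": [{"translation": [0,0,0.0013],"rotation": [0,0,0],"claw": 0},{"translation": [0,0,0.0025],"rotation": [0,0,0],"claw": 0},{"translation": [0,0,0.0025],"rotation": [0,0,0],"claw": 0}]}}

```text
clock: 7.85
tcp_pos: [0.5702, 0.0264, 0.111]
orientation: [0.66, 0.751, -0.0, -0.0]
wrist_force: [-0.0, -0.4, -0.0]
gripper_width: 0.0
gripper_force: 0.1
```

Scaled: 2 mm / 800 = 0.0025, 1 mm / 800 = 0.0013.

Emit:
{"op": "apply_moves", "data": {"deltas": [{"translation": [0,0,0.0013],"rotation": [0,0,0],"claw": 0},{"translation": [0,0,0.0025],"rotation": [0,0,0],"claw": 0},{"translation": [0,0,0.0025],"rotation": [0,0,0],"claw": 0}]}}

```text
clock: 8.15
tcp_pos: [0.5702, 0.0264, 0.1091]
orientation: [0.66, 0.751, -0.0, -0.0]
wrist_force: [-1.0, -1.0, 1.7]
gripper_width: 0.0003
gripper_force: 0.2
```

Scaled: 2 mm / 800 = 0.0025, 1 mm / 800 = 0.0013.

Emit:
{"op": "apply_moves", "data": {"deltas": [{"translation": [0,0,0.0013],"rotation": [0,0,0],"claw": 0},{"translation": [0,0,0.0025],"rotation": [0,0,0],"claw": 0},{"translation": [0,0,0.0025],"rotation": [0,0,0],"claw": 0}]}}

```text
clock: 8.45
tcp_pos: [0.5702, 0.0264, 0.1071]
orientation: [0.66, 0.751, -0.0, -0.0]
wrist_force: [-0.5, -0.2, -0.5]
gripper_width: -0.0001
gripper_force: 0.1
```

Run:
```python
from mv import *
b=cam('side'); s=b['frame'][90:260,200:370,::-1]; cv2.imwrite('pics/s4.png',cv2.resize(s,None,fx=3.5,fy=3.5,interpolation=cv2.INTER_CUBIC))
S=arm.state();print(S['tcp_pos'],S['wrist_force'],(proj(b,S['tcp_pos'])-[200,90])*3.5)
f=lambda p:(proj(b,p)-[200,90])*3.5
for th in (0,.05,.1): print(th,f([*c2w(.15-.192*np.cos(th),.115),.117+.192*np.sin(th)]))
# compare s3/s4 left lid edge: bright lid / dark gap row profile at column 300
for n in('s3','s4'):
    g=cv2.imread(f'pics/{n}.png',0); print(n,g[430:520:5,300])
```

```text
[0.57022986 0.0264052  0.10706092] [ 0.84010216  0.29402844 -0.51514374] [311.91233414 374.70064065]
0 [396.18096345 482.07500665]
0.05 [396.36828664 468.18506061]
0.1 [395.66371459 454.20400775]
s3 [183 183 181 178 151 122 124 127 125 147 181 180 182 175 183 162 140 141]
s4 [179 182 181 181 181 181 181 181 181 163 134 125 158 178 185 163 142 139]
```

Run:
```python
from mv import *
b=cam('side'); f=lambda p:(proj(b,p)-[200,90])*3.5
for n in('s1','s3','s4'):
    g=cv2.GaussianBlur(cv2.imread(f'pics/{n}.png',0),(5,5),0).astype(int)
    for col in (200,300,350,385):
        pr=g[300:520,col]; d=pr[6:]-pr[:-6]; k=np.where(d<-25)[0]; print(n,col,'first drop row',[int(300+3+x) for x in k[:1]],end=' ')
        o=[]
        for th in (0,.05,.1,.15,.2):
            P=[f([*c2w(.15-r*np.cos(th),.115),.117+r*np.sin(th)]) for r in (0,.192)]
            o.append(round(float(P[0][1]+(col-P[0][0])*(P[1][1]-P[0][1])/(P[1][0]-P[0][0]))))
        print(o)
```

```text
s1 200 first drop row [373] [496, 489, 483, 477, 470]
s1 300 first drop row [313] [489, 479, 468, 458, 447]
s1 350 first drop row [500] [485, 473, 461, 448, 436]
s1 385 first drop row [303] [483, 469, 456, 442, 428]
s3 200 first drop row [464] [496, 489, 483, 477, 470]
s3 300 first drop row [447] [489, 479, 468, 458, 447]
s3 350 first drop row [438] [485, 473, 461, 448, 436]
s3 385 first drop row [303] [483, 469, 456, 442, 428]
s4 200 first drop row [406] [496, 489, 483, 477, 470]
s4 300 first drop row [475] [489, 479, 468, 458, 447]
s4 350 first drop row [471] [485, 473, 461, 448, 436]
s4 385 first drop row [303] [483, 469, 456, 442, 428]
```

Scaled: 4 mm / 800 = 0.005, 3 mm / 800 = 0.0038.

Emit:
{"op": "apply_moves", "data": {"deltas": [{"translation": [0,0,0.0013],"rotation": [0,0,0],"claw": 0},{"translation": [0,0,0.0025],"rotation": [0,0,0],"claw": 0},{"translation": [0,0,0.0038],"rotation": [0,0,0],"claw": 0},{"translation": [0,0,0.005],"rotation": [0,0,0],"claw": 0}]}}

```text
clock: 8.95
tcp_pos: [0.5703, 0.0264, 0.1059]
orientation: [0.66, 0.751, 0.001, 0.001]
wrist_force: [-7.5, 0.1, 15.4]
gripper_width: -0.0004
gripper_force: 7.6
```

Scaled: 2 mm / 800 = 0.0025, 1 mm / 800 = 0.0013.

Emit:
{"op": "apply_moves", "data": {"deltas": [{"translation": [0,0,0.0013],"rotation": [0,0,0],"claw": 0},{"translation": [0,0,0.0025],"rotation": [0,0,0],"claw": 0}]}}

```text
clock: 9.15
tcp_pos: [0.5704, 0.0264, 0.1058]
orientation: [0.66, 0.751, 0.001, 0.001]
wrist_force: [-11.2, -0.3, 22.6]
gripper_width: -0.0002
gripper_force: 11.3
```

Emit:
{"op": "apply_moves", "data": {"deltas": [{"translation": [0,0,0.0013],"rotation": [0,0,0],"claw": 0},{"translation": [0,0,0.0013],"rotation": [0,0,0],"claw": 0}]}}

```text
clock: 9.35
tcp_pos: [0.5704, 0.0264, 0.1058]
orientation: [0.66, 0.751, 0.001, 0.002]
wrist_force: [-11.9, -0.1, 21.9]
gripper_width: 0.0005
gripper_force: 11.3
```

Scaled: -45 mm / 800 = -0.0563, -20 mm / 800 = -0.025.

Emit:
{"op": "apply_moves", "data": {"deltas": [{"translation": [0,0,-0.01],"rotation": [0,0,0],"claw": 0},{"translation": [0,0,-0.025],"rotation": [0,0,0],"claw": 0},{"translation": [0,0,-0.0563],"rotation": [0,0,0],"claw": 0},{"translation": [0,0,-0.0563],"rotation": [0,0,0],"claw": 0}]}}

```text
clock: 9.75
tcp_pos: [0.5719, 0.0264, 0.1492]
orientation: [0.66, 0.751, 0.002, 0.002]
wrist_force: [0.2, -0.5, 0.2]
gripper_width: -0.0
gripper_force: 0.0
```

Run:
```python
from mv import *
b=cam('side'); a=cam('top'); F=lambda c,r:cv2.resize(c['frame'][r[0]:r[1],r[2]:r[3],::-1],None,fx=3.9,fy=3.9,interpolation=cv2.INTER_CUBIC)
s=F(b,(140,250,205,310)); t=F(a,(150,290,250,350)); save(b,'side5.png'); save(a,'top5.png')
H=max(s.shape[0],t.shape[0]); im=np.zeros((H,s.shape[1]+t.shape[1],3),np.uint8); im[:s.shape[0],:s.shape[1]]=s; im[:t.shape[0],s.shape[1]:]=t
cv2.imwrite('pics/m5.png',im); print(im.shape,s.shape, arm.state()['tcp_pos'],arm.state()['wrist_force'])
f=lambda c,p,o:np.round((proj(c,p)-o)*3.9)
for th in(0,.05): print([f(b,[*c2w(.15-.192*np.cos(th)+.012*u*np.sin(th),.115),.117+.192*np.sin(th)+.012*u],[205,140]) for u in (0,1)])
print('block top corner',f(b,[*c2w(-.045,.12),.112],[205,140]))
```

```text
(546, 800, 3) (429, 410, 3) [0.57060082 0.02642775 0.14556799] [ 0.23843201  0.15612976 -0.46416202]
[array([422., 342.]), array([423., 323.])]
[array([422., 327.]), array([422., 307.])]
block top corner [429. 356.]
```

View pics/m5.png

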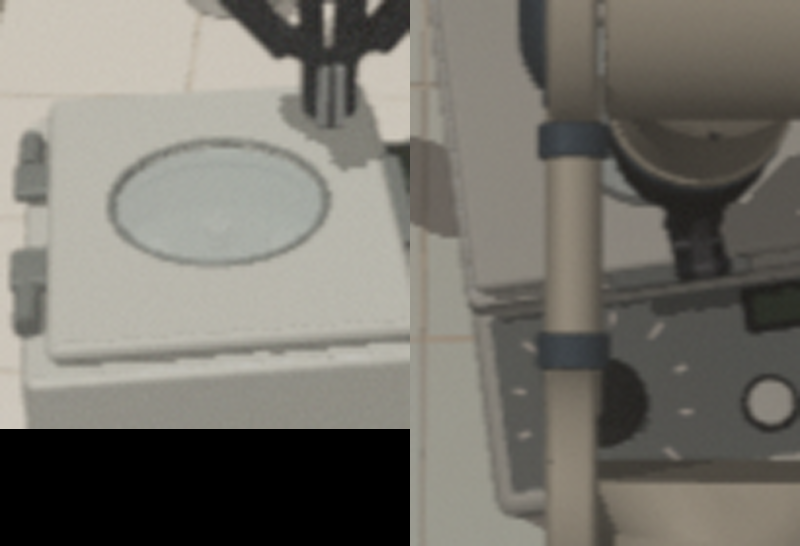

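The lid lies parallel on the block with only a thin even shadow (side panel, edge at row 355), so it is shut. In the top panel the fingertip appears at about (700,272).

Run:
```python
from mv import *
a=cam('top');b=cam('side'); S=arm.state(); p=S['tcp_pos']; print(p,w2c(p),S['orientation'])
for dz in (0,.023): 
    q=p+[0,0,dz]; print(dz,(proj(a,q)-[250,150])*3.9+[410,0],(proj(b,q)-[205,140])*3.9)
# triangulate tip: top (700,275), side (330,125)
o1,d1=ray(a,250+290/3.9,150+273/3.9); o2,d2=ray(b,205+330/3.9,140+125/3.9)
s=np.linalg.lstsq(np.c_[d1,-d2],o2-o1,rcond=None)[0]; P1=o1+s[0]*d1;P2=o2+s[1]*d2; print('tip',P1,P2)
```

```text
[0.56977385 0.02641305 0.14390564] [-0.01041506 -0.0029318 ] [ 6.60084765e-01  7.51190546e-01 -6.04309884e-04 -7.08337961e-04]
0 [675.65719289 200.00412187] [329.19414927 165.37005783]
0.023 [677.54831041 191.69339816] [329.38026771 128.30446726]
tip [0.52794768 0.01456113 0.1524227 ] [0.56960575 0.01076123 0.15905297]
```

```bash
cat >> mv.py <<'E'
def lev(phi,rho=.030,h=.0162,z=.076):
    f=np.radians(phi); u=np.array([np.cos(f),np.sin(f)]); n=np.array([-u[1],u[0]])
    return [*(AX+R2@(rho*u+h*n)),z,phi+7.3+90]
E
python3 - <<'E'
from mv import *
cmd[:]=[.5698,.0264,.1439,97.3]
A=lev(45,h=.032,z=.15); B=lev(45,h=.032)
plan(lin(cmd,A,8)); print(); plan(lin(cmd,B,7)+[B]); print(cmd)
E
```

```text
[12, -12, -1] -5.5 step 17 5.5 
[25, -25, -2] -11.0 step 18 5.5 
[37, -37, -2] -17.0 step 17 6.0 
[49, -50, -3] -22.5 step 18 5.5 
[62, -62, -4] -28.0 step 18 5.5 
[74, -74, -5] -34.0 step 17 6.0 
[86, -87, -5] -39.5 step 18 5.5 
[99, -99, -6] -45.0 step 18 5.5 

[0, 0, 11] 0.0 step 11 0.0 
[0, 0, 21] 0.0 step 10 0.0 
[0, 0, 32] 0.0 step 11 0.0 
[0, 0, 42] 0.0 step 10 0.0 
[0, 0, 53] 0.0 step 11 0.0 
[0, 0, 63] 0.0 step 10 0.0 
[0, 0, 74] 0.0 step 11 0.0 
[0, 0, 74] 0.0 step 0 0.0 
[np.float64(0.45902305393205334), np.float64(0.11201815356487924), np.float64(0.07590000000000001), np.float64(142.3)]
```

Scaled: -99 mm / 800 = -0.1238, -87 mm / 800 = -0.1088, -39.5 degrees / 90 = -0.4389.

Emit:
{"op": "apply_moves", "data": {"deltas": [{"translation": [0.015,-0.015,-0.0013],"rotation": [0,0,-0.0611],"claw": 0},{"translation": [0.0313,-0.0313,-0.0025],"rotation": [0,0,-0.1222],"claw": 0},{"translation": [0.0463,-0.0463,-0.0025],"rotation": [0,0,-0.1889],"claw": 0},{"translation": [0.0613,-0.0625,-0.0038],"rotation": [0,0,-0.25],"claw": 0},{"translation": [0.0775,-0.0775,-0.005],"rotation": [0,0,-0.3111],"claw": 0},{"translation": [0.0925,-0.0925,-0.0063],"rotation": [0,0,-0.3778],"claw": 0},{"translation": [0.1075,-0.1088,-0.0063],"rotation": [0,0,-0.4389],"claw": 0},{"translation": [0.1238,-0.1238,-0.0075],"rotation": [0,0,-0.5],"claw": 0}]}}

```text
clock: 10.75
tcp_pos: [0.4581, 0.1121, 0.1497]
orientation: [0.321, 0.947, -0.001, -0.001]
wrist_force: [1.1, 0.7, 0.4]
gripper_width: -0.0002
gripper_force: 0.0
```

Scaled: 74 mm / 800 = 0.0925, 63 mm / 800 = 0.0788.

Emit:
{"op": "apply_moves", "data": {"deltas": [{"translation": [0,0,0.0138],"rotation": [0,0,0],"claw": 0},{"translation": [0,0,0.0263],"rotation": [0,0,0],"claw": 0},{"translation": [0,0,0.04],"rotation": [0,0,0],"claw": 0},{"translation": [0,0,0.0525],"rotation": [0,0,0],"claw": 0},{"translation": [0,0,0.0663],"rotation": [0,0,0],"claw": 0},{"translation": [0,0,0.0788],"rotation": [0,0,0],"claw": 0},{"translation": [0,0,0.0925],"rotation": [0,0,0],"claw": 0},{"translation": [0,0,0.0925],"rotation": [0,0,0],"claw": 0}]}}

```text
clock: 11.55
tcp_pos: [0.4583, 0.1116, 0.0751]
orientation: [0.322, 0.947, -0.001, -0.001]
wrist_force: [0.1, 0.4, -0.3]
gripper_width: -0.0002
gripper_force: 0.0
```

Run:
```python
from mv import *
S=arm.state(); print(S['tcp_pos'],S['wrist_force'],cmd)
plan([lev(45,h=.025),lev(45,h=.019)]+[lev(45-3*i) for i in range(0,6)]); print(); plan([lev(30-3*i) for i in range(1,4)]+[lev(20)]*2)
```

```text
[0.45826412 0.11159868 0.07505366] [ 0.08067213  0.40454068 -0.31724167] [0.45902305393205334, 0.11201815356487924, 0.07590000000000001, 142.3]
[-7, 0, 0] 0.0 step 7 0.0 
[-13, 0, 0] 0.0 step 6 0.0 
[-16, 0, 0] 0.0 step 3 0.0 
[-18, 1, 0] 3.0 step 2 3.0 
[-19, 1, 0] 6.0 step 1 3.0 
[-21, 2, 0] 9.0 step 2 3.0 
[-23, 3, 0] 12.0 step 2 3.0 
[-24, 3, 0] 15.0 step 1 3.0 

[-2, 1, 0] 3.0 step 2 3.0 
[-3, 2, 0] 6.0 step 1 3.0 
[-5, 2, 0] 9.0 step 2 3.0 
[-6, 2, 0] 10.0 step 1 1.0 
[-6, 2, 0] 10.0 step 0 0.0
```

Scaled: -24 mm / 800 = -0.03, -23 mm / 800 = -0.0288, 15 degrees / 90 = 0.1667.

Emit:
{"op": "apply_moves", "data": {"deltas": [{"translation": [-0.0088,0,0],"rotation": [0,0,0],"claw": 0},{"translation": [-0.0163,0,0],"rotation": [0,0,0],"claw": 0},{"translation": [-0.02,0,0],"rotation": [0,0,0],"claw": 0},{"translation": [-0.0225,0.0013,0],"rotation": [0,0,0.0333],"claw": 0},{"translation": [-0.0238,0.0013,0],"rotation": [0,0,0.0667],"claw": 0},{"translation": [-0.0263,0.0025,0],"rotation": [0,0,0.1],"claw": 0},{"translation": [-0.0288,0.0038,0],"rotation": [0,0,0.1333],"claw": 0},{"translation": [-0.03,0.0038,0],"rotation": [0,0,0.1667],"claw": 0}]}}

```text
clock: 12.35
tcp_pos: [0.4807, 0.0997, 0.0778]
orientation: [0.444, 0.896, 0.0, 0.0]
wrist_force: [0.5, 1.5, -0.1]
gripper_width: -0.0001
gripper_force: 0.4
```

Scaled: -6 mm / 800 = -0.0075, -5 mm / 800 = -0.0063, 10 degrees / 90 = 0.1111.

Emit:
{"op": "apply_moves", "data": {"deltas": [{"translation": [-0.0025,0.0013,0],"rotation": [0,0,0.0333],"claw": 0},{"translation": [-0.0038,0.0025,0],"rotation": [0,0,0.0667],"claw": 0},{"translation": [-0.0063,0.0025,0],"rotation": [0,0,0.1],"claw": 0},{"translation": [-0.0075,0.0025,0],"rotation": [0,0,0.1111],"claw": 0},{"translation": [-0.0075,0.0025,0],"rotation": [0,0,0.1111],"claw": 0}]}}

```text
clock: 12.85
tcp_pos: [0.4857, 0.0958, 0.0776]
orientation: [0.52, 0.854, 0.0, 0.0]
wrist_force: [-0.6, 0.4, 0.4]
gripper_width: -0.0001
gripper_force: 0.0
```

Run:
```python
from mv import *
S=arm.state(); print(S['tcp_pos'],S['wrist_force'],cmd)
b=cam('side'); save(b,'side6.png')
f=b['frame'].astype(int)
for ph in (75,60,45,30,15,0,-15,-45):   # pointer-lever darkness along direction at z .111, r=20..38
    v=[]
    for r in np.linspace(.022,.038,9):
        w=AX+R2@(r*np.array([np.cos(np.radians(ph)),np.sin(np.radians(ph))])); u=np.round(proj(b,[*w,.109])).astype(int); v.append(f[u[1],u[0]].mean())
    print(ph,np.round(v))
```

```text
[0.48567362 0.09582745 0.07756322] [-0.57471669  0.38962337  0.43068241] [0.4850738772071347, 0.0961543111147238, 0.07590000000000001, 117.30000000000001]
75 [46. 44. 45. 45. 46. 45. 45. 46. 46.]
60 [104. 106.  96.  92.  92.  72.  72.  71.  83.]
45 [ 96.  97. 107. 108. 104. 104.  83.  47.  55.]
30 [97. 97. 78. 54. 50. 48. 48. 52. 51.]
15 [61. 48. 50. 51. 48. 46. 48. 50. 48.]
0 [51. 50. 44. 45. 47. 53. 73. 80. 84.]
-15 [51. 52. 46. 45. 43. 49. 52. 49. 58.]
-45 [52. 50. 47. 47. 49. 49. 49. 53. 52.]
```

Run:
```python
from mv import *
plan([lev(20-3.5*i) for i in range(1,8)]); print(); plan([lev(-4.5-2.5),lev(-9.5)]+[lev(-9.5)]*2); print(); plan([lev(-9.5-3.5*i) for i in range(1,8)]); print();plan([lev(-37),lev(-39.5)]+[lev(-39.5)]*2)
print(); plan([lev(-39.5,h=.024),lev(-39.5,h=.034),lev(-39.5,h=.034,z=.09),lev(-39.5,h=.034,z=.12),lev(-39.5,h=.034,z=.15)])
```

```text
[-1, 1, 0] 3.5 step 1 3.5 
[-3, 2, 0] 7.0 step 2 3.5 
[-5, 3, 0] 10.5 step 2 3.5 
[-7, 3, 0] 14.0 step 2 3.5 
[-9, 4, 0] 17.5 step 2 3.5 
[-11, 4, 0] 21.0 step 2 3.5 
[-14, 4, 0] 24.5 step 3 3.5 

[-1, 1, 0] 2.5 step 1 2.5 
[-2, 1, 0] 5.0 step 1 2.5 
[-2, 1, 0] 5.0 step 0 0.0 
[-2, 1, 0] 5.0 step 0 0.0 

[-2, 1, 0] 3.5 step 2 3.5 
[-4, 2, 0] 7.0 step 2 3.5 
[-6, 3, 0] 10.5 step 2 3.5 
[-8, 3, 0] 14.0 step 2 3.5 
[-10, 4, 0] 17.5 step 2 3.5 
[-12, 4, 0] 21.0 step 2 3.5 
[-14, 4, 0] 24.5 step 2 3.5 

[-1, 1, 0] 3.0 step 1 3.0 
[-3, 2, 0] 5.5 step 2 2.5 
[-3, 2, 0] 5.5 step 0 0.0 
[-3, 2, 0] 5.5 step 0 0.0 

[8, 0, 0] 0.0 step 8 0.0 
[18, 0, 0] 0.0 step 10 0.0 
[18, 0, -14] 0.0 step 14 0.0 
[18, 0, -44] 0.0 step 30 0.0 
[18, 0, -74] 0.0 step 30 0.0
```

Scaled: -14 mm / 800 = -0.0175, -11 mm / 800 = -0.0138, 24.5 degrees / 90 = 0.2722.

Emit:
{"op": "apply_moves", "data": {"deltas": [{"translation": [-0.0013,0.0013,0],"rotation": [0,0,0.0389],"claw": 0},{"translation": [-0.0038,0.0025,0],"rotation": [0,0,0.0778],"claw": 0},{"translation": [-0.0063,0.0038,0],"rotation": [0,0,0.1167],"claw": 0},{"translation": [-0.0088,0.0038,0],"rotation": [0,0,0.1556],"claw": 0},{"translation": [-0.0113,0.005,0],"rotation": [0,0,0.1944],"claw": 0},{"translation": [-0.0138,0.005,0],"rotation": [0,0,0.2333],"claw": 0},{"translation": [-0.0175,0.005,0],"rotation": [0,0,0.2722],"claw": 0}]}}

```text
clock: 13.6
tcp_pos: [0.4955, 0.0858, 0.0775]
orientation: [0.689, 0.724, 0.0, -0.0]
wrist_force: [0.7, 0.3, 0.9]
gripper_width: -0.0002
gripper_force: 0.1
```

Scaled: -2 mm / 800 = -0.0025, -1 mm / 800 = -0.0013, 5 degrees / 90 = 0.0556.

Emit:
{"op": "apply_moves", "data": {"deltas": [{"translation": [-0.0013,0.0013,0],"rotation": [0,0,0.0278],"claw": 0},{"translation": [-0.0025,0.0013,0],"rotation": [0,0,0.0556],"claw": 0},{"translation": [-0.0025,0.0013,0],"rotation": [0,0,0.0556],"claw": 0},{"translation": [-0.0025,0.0013,0],"rotation": [0,0,0.0556],"claw": 0}]}}

```text
clock: 14.0
tcp_pos: [0.4965, 0.0835, 0.0774]
orientation: [0.719, 0.695, 0.0, 0.0]
wrist_force: [0.7, -1.1, 0.4]
gripper_width: 0.0002
gripper_force: 0.0
```

Run:
```python
from mv import *
S=arm.state(); print(S['tcp_pos'],lev(-9.5),S['wrist_force'],S['orientation'])
b=cam('side'); save(b,'side7.png')
f=b['frame'].astype(int)
for ph in (45,30,15,0,-15,-30,-45,-75):
    v=[]
    for r in np.linspace(.022,.038,9):
        w=AX+R2@(r*np.array([np.cos(np.radians(ph)),np.sin(np.radians(ph))])); u=np.round(proj(b,[*w,.109])).astype(int); v.append(f[u[1],u[0]].mean())
    print(ph,np.round(v))
```

```text
[0.49645473 0.08352386 0.07736372] [np.float64(0.4965997699995365), np.float64(0.08353642497322647), 0.076, 87.8] [ 0.65272223 -1.0755297   0.38925536] [7.19457465e-01 6.94536502e-01 6.03795139e-05 1.02345592e-05]
45 [39. 42. 44. 46. 48. 48. 48. 75. 70.]
30 [ 49.  49.  54.  85. 117. 111. 111.  91.  74.]
15 [ 61.  87. 118. 109.  82.  79. 105. 113.  91.]
0 [ 91. 114. 104.  73.  88. 116. 112.  88.  59.]
-15 [ 92. 116. 106.  70.  87. 117. 108.  77.  56.]
-30 [ 97. 117. 107.  67.  91.  91. 110.  99.  54.]
-45 [ 64.  55.  69. 104.  64.  56.  56.  49.  50.]
-75 [76. 52. 52. 47. 47. 46. 48. 47. 51.]
```

Scaled: -14 mm / 800 = -0.0175, -12 mm / 800 = -0.015, 24.5 degrees / 90 = 0.2722.

Emit:
{"op": "apply_moves", "data": {"deltas": [{"translation": [-0.0025,0.0013,0],"rotation": [0,0,0.0389],"claw": 0},{"translation": [-0.005,0.0025,0],"rotation": [0,0,0.0778],"claw": 0},{"translation": [-0.0075,0.0038,0],"rotation": [0,0,0.1167],"claw": 0},{"translation": [-0.01,0.0038,0],"rotation": [0,0,0.1556],"claw": 0},{"translation": [-0.0125,0.005,0],"rotation": [0,0,0.1944],"claw": 0},{"translation": [-0.015,0.005,0],"rotation": [0,0,0.2333],"claw": 0},{"translation": [-0.0175,0.005,0],"rotation": [0,0,0.2722],"claw": 0}]}}

```text
clock: 14.75
tcp_pos: [0.5002, 0.0696, 0.0774]
orientation: [0.851, 0.525, 0.0, 0.0]
wrist_force: [0.6, 0.9, 0.0]
gripper_width: 0.0
gripper_force: 0.3
```

Scaled: -3 mm / 800 = -0.0038, 2 mm / 800 = 0.0025, 5.5 degrees / 90 = 0.0611.

Emit:
{"op": "apply_moves", "data": {"deltas": [{"translation": [-0.0013,0.0013,0],"rotation": [0,0,0.0333],"claw": 0},{"translation": [-0.0038,0.0025,0],"rotation": [0,0,0.0611],"claw": 0},{"translation": [-0.0038,0.0025,0],"rotation": [0,0,0.0611],"claw": 0},{"translation": [-0.0038,0.0025,0],"rotation": [0,0,0.0611],"claw": 0}]}}

```text
clock: 15.15
tcp_pos: [0.5003, 0.0658, 0.0773]
orientation: [0.875, 0.485, 0.0, -0.0]
wrist_force: [-0.0, -0.1, -0.1]
gripper_width: -0.0003
gripper_force: 0.0
```

Scaled: -74 mm / 800 = -0.0925, -50 mm / 800 = -0.0625.

Emit:
{"op": "apply_moves", "data": {"deltas": [{"translation": [0.005,-0.0038,0],"rotation": [0,0,0],"claw": 0},{"translation": [0.005,-0.0038,-0.0063],"rotation": [0,0,0],"claw": 0},{"translation": [0.005,-0.0038,-0.0313],"rotation": [0,0,0],"claw": 0},{"translation": [0.005,-0.0038,-0.0625],"rotation": [0,0,0],"claw": 0},{"translation": [0.005,-0.0038,-0.0925],"rotation": [0,0,0],"claw": 0},{"translation": [0.005,-0.0038,-0.0925],"rotation": [0,0,0],"claw": 0}]}}

```text
clock: 15.75
tcp_pos: [0.5017, 0.0711, 0.1559]
orientation: [0.875, 0.484, 0.003, 0.001]
wrist_force: [-0.9, -0.2, -0.0]
gripper_width: 0.0001
gripper_force: 0.0
```

Run:
```python
from mv import *
S=arm.state(); print(S['tcp_pos'],S['wrist_force'],S['orientation'])
b=cam('side'); a=cam('top'); w=cam('wrist'); save(a,'top8.png');save(b,'side8.png')
s=cv2.resize(b['frame'][165:265,300:375,::-1],(400,533),interpolation=cv2.INTER_CUBIC); t=cv2.resize(w['frame'][:,:,::-1],(400,300))
t2=cv2.resize(a['frame'][205:285,262:362,::-1],(400,300)[:2],interpolation=cv2.INTER_CUBIC)
im=np.zeros((600,800,3),np.uint8); im[:533,:400]=s; im[:300,400:]=t; im[300:,400:]=t2; cv2.imwrite('pics/m8.png',im)
f=b['frame'].astype(int)
for ph in (15,0,-15,-30,-45,-60,-75):
    v=[]
    for r in np.linspace(.022,.038,9):
        q=AX+R2@(r*np.array([np.cos(np.radians(ph)),np.sin(np.radians(ph))])); u=np.round(proj(b,[*q,.111])).astype(int); v.append(f[u[1],u[0]].mean())
    print(ph,np.round(v))
```

```text
[0.50172581 0.07113107 0.1559381 ] [-0.87147434 -0.24755115 -0.02865398] [0.87488307 0.48432054 0.00331271 0.00149992]
15 [ 47.  63.  79.  96. 110. 120. 119. 122. 119.]
0 [ 49.  47.  51.  50.  60.  85. 111. 123. 138.]
-15 [ 44.  45.  47.  47.  47.  47.  59.  87. 117.]
-30 [53. 51. 48. 43. 43. 48. 46. 58. 88.]
-45 [103.  87.  99.  86.  72.  91.  91.  75.  94.]
-60 [135.  93.  94.  91.  84.  87.  85.  82.  83.]
-75 [107.  98.  83.  86.  82.  81.  86.  82.  85.]
```

View pics/m8.png

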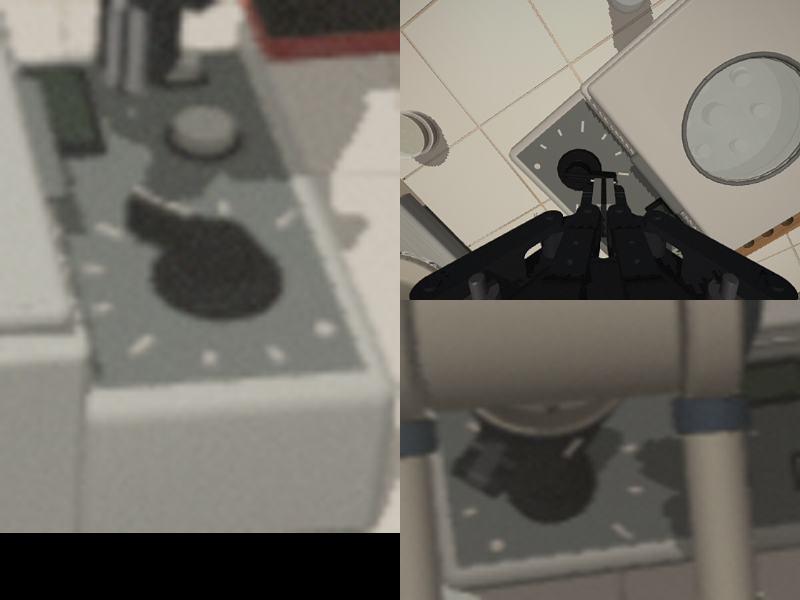

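The side panel shows the lever tip at (140,205) from the hub top at (218,240), in line with the step 6 long stroke at (108,230). Steps 7 and 8 lie further round, so step 6 is set. I'll confirm with a projection and plan the start press.

Run:
```python
from mv import *
b=cam('side')
for s in (5,6,7):
    f=np.radians(135-30*s); print(s,(proj(b,[*(AX+R2@(.041*np.array([np.cos(f),np.sin(f)]))),.108])-[300,165])*5.333)
S=arm.state(); cmd[:]=[*S['tcp_pos'],57.8]; print(S['tcp_pos'],S['wrist_force'])
up=[*START,.12,57.8]; plan(lin(cmd,up,4)+lin(up,[*START,.08,57.8],4)); print(cmd)
```

```text
5 [107.87880912 226.37250414]
6 [126.95240236 196.375168  ]
7 [168.60472081 177.51121338]
[0.49937972 0.07081071 0.1499209 ] [0.65604607 0.74647798 1.08191349]
[-25, 5, 7] 0.0 step 26 0.0 
[-50, 11, 15] 0.0 step 27 0.0 
[-75, 16, 22] 0.0 step 26 0.0 
[-100, 21, 30] 0.0 step 27 0.0 
[-100, 21, 40] 0.0 step 10 0.0 
[-100, 21, 50] 0.0 step 10 0.0 
[-100, 21, 60] 0.0 step 10 0.0 
[-100, 21, 70] 0.0 step 10 0.0 
[np.float64(0.46386215015501053), np.float64(-0.024999008373012693), np.float64(0.07992089517101586), np.float64(57.8)]
```

Scaled: -100 mm / 800 = -0.125, -75 mm / 800 = -0.0938.

Emit:
{"op": "apply_moves", "data": {"deltas": [{"translation": [-0.0313,0.0063,0.0088],"rotation": [0,0,0],"claw": 0},{"translation": [-0.0625,0.0138,0.0188],"rotation": [0,0,0],"claw": 0},{"translation": [-0.0938,0.02,0.0275],"rotation": [0,0,0],"claw": 0},{"translation": [-0.125,0.0263,0.0375],"rotation": [0,0,0],"claw": 0},{"translation": [-0.125,0.0263,0.05],"rotation": [0,0,0],"claw": 0},{"translation": [-0.125,0.0263,0.0625],"rotation": [0,0,0],"claw": 0},{"translation": [-0.125,0.0263,0.075],"rotation": [0,0,0],"claw": 0},{"translation": [-0.125,0.0263,0.0875],"rotation": [0,0,0],"claw": 0}]}}

```text
clock: 16.75
tcp_pos: [0.4645, -0.0243, 0.08]
orientation: [0.875, 0.484, -0.0, -0.0]
wrist_force: [0.4, -0.2, -0.1]
gripper_width: 0.0
gripper_force: 0.0
```

Scaled: 6 mm / 800 = 0.0075, 4 mm / 800 = 0.005.

Emit:
{"op": "apply_moves", "data": {"deltas": [{"translation": [0,0,0.0025],"rotation": [0,0,0],"claw": 0},{"translation": [0,0,0.005],"rotation": [0,0,0],"claw": 0},{"translation": [0,0,0.0075],"rotation": [0,0,0],"claw": 0},{"translation": [0,0,0.0075],"rotation": [0,0,0],"claw": 0}]}}

```text
clock: 17.15
tcp_pos: [0.4647, -0.025, 0.0754]
orientation: [0.875, 0.484, 0.0, 0.0]
wrist_force: [-0.0, 0.0, 0.0]
gripper_width: 0.0001
gripper_force: 0.0
```

Scaled: 3 mm / 800 = 0.0038, 2 mm / 800 = 0.0025.

Emit:
{"op": "apply_moves", "data": {"deltas": [{"translation": [0,0,0.0013],"rotation": [0,0,0],"claw": 0},{"translation": [0,0,0.0025],"rotation": [0,0,0],"claw": 0},{"translation": [0,0,0.0038],"rotation": [0,0,0],"claw": 0},{"translation": [0,0,0.0038],"rotation": [0,0,0],"claw": 0}]}}

```text
clock: 17.55
tcp_pos: [0.4647, -0.0251, 0.0724]
orientation: [0.875, 0.484, 0.0, 0.0]
wrist_force: [-0.6, -0.1, 1.5]
gripper_width: -0.0002
gripper_force: 0.7
```

Scaled: 4 mm / 800 = 0.005, 3 mm / 800 = 0.0038.

Emit:
{"op": "apply_moves", "data": {"deltas": [{"translation": [0,0,0.0013],"rotation": [0,0,0],"claw": 0},{"translation": [0,0,0.0025],"rotation": [0,0,0],"claw": 0},{"translation": [0,0,0.0038],"rotation": [0,0,0],"claw": 0},{"translation": [0,0,0.005],"rotation": [0,0,0],"claw": 0},{"translation": [0,0,0.005],"rotation": [0,0,0],"claw": 0}]}}

```text
clock: 18.05
tcp_pos: [0.4647, -0.0252, 0.0685]
orientation: [0.875, 0.484, 0.0, 0.0]
wrist_force: [-1.0, -0.2, 4.6]
gripper_width: 0.0001
gripper_force: 2.1
```

Emit:
{"op": "apply_moves", "data": {"deltas": [{"translation": [0,0,0.0013],"rotation": [0,0,0],"claw": 0},{"translation": [0,0,0.0025],"rotation": [0,0,0],"claw": 0},{"translation": [0,0,0.0025],"rotation": [0,0,0],"claw": 0}]}}

```text
clock: 18.35
tcp_pos: [0.4648, -0.0252, 0.0676]
orientation: [0.875, 0.484, 0.0, 0.0]
wrist_force: [-3.6, 0.7, 9.5]
gripper_width: -0.0001
gripper_force: 4.9
```

Scaled: 1 mm / 800 = 0.0013.

Emit:
{"op": "apply_moves", "data": {"deltas": [{"translation": [0,0,0.0013],"rotation": [0,0,0],"claw": 0},{"translation": [0,0,0.0013],"rotation": [0,0,0],"claw": 0}]}}

```text
clock: 18.55
tcp_pos: [0.4648, -0.0252, 0.0675]
orientation: [0.875, 0.484, 0.001, 0.0]
wrist_force: [-6.0, 0.4, 14.6]
gripper_width: 0.0001
gripper_force: 7.1
```

Scaled: -130 mm / 800 = -0.1625, -100 mm / 800 = -0.125.

Emit:
{"op": "apply_moves", "data": {"deltas": [{"translation": [0,0,-0.005],"rotation": [0,0,0],"claw": 0},{"translation": [0,0,-0.0125],"rotation": [0,0,0],"claw": 0},{"translation": [0,0,-0.0375],"rotation": [0,0,0],"claw": 0},{"translation": [0,0,-0.075],"rotation": [0,0,0],"claw": 0},{"translation": [0,0,-0.125],"rotation": [0,0,0],"claw": 0},{"translation": [0,0,-0.1625],"rotation": [0,0,0],"claw": 0},{"translation": [0,0,-0.1625],"rotation": [0,0,0],"claw": 0}]}}

```text
clock: 19.25
tcp_pos: [0.4662, -0.0253, 0.2001]
orientation: [0.875, 0.484, 0.003, 0.002]
wrist_force: [-0.3, 1.2, 0.5]
gripper_width: 0.0004
gripper_force: 0.0
```

Run:
```python
from mv import *
b=cam('side'); S=arm.state(); print(S['tcp_pos'],S['wrist_force'],S['clock'])
save(b,'side9.png'); o=cv2.imread('pics/side8.png').astype(int); n=cv2.imread('pics/side9.png').astype(int)
# lever region & lid edge unchanged vs before pressing; find dark lever tip
def dark(im):
    r=cv2.cvtColor(im.astype(np.uint8),cv2.COLOR_BGR2GRAY)[195:230,318:358]; ys,xs=np.where(r<62); return len(xs),xs.min()+318,ys[xs==xs.min()].mean()+195,xs.mean()+318,ys.mean()+195
print(dark(o),dark(n))
e=cv2.imread('pics/side5.png').astype(int); print('lid diff', np.abs(n-e)[215:245,215:300].mean())
```

```text
[ 0.46548417 -0.02518728  0.19721819] [-0.09190967  0.51924591 -0.26122211] 19.3
(374, np.int64(324), np.float64(205.0), np.float64(338.19251336898395), np.float64(214.14973262032086)) (370, np.int64(324), np.float64(205.5), np.float64(338.2), np.float64(214.14324324324323))
lid diff 1.5677124183006537
```

```bash
python3 -c "
from plant import arm; print(arm.hand_in())"
```

```text
the job is handed in; nothing more can be done
None
```

The job is handed in: I eased the lid down until it met its stop, clicked the selector from step 3 to step 6, then pressed the start key to its stop and released it, finishing at 19.3 s with nothing touching. The result of the judging was not shown.

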